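# Put the gouge tray away in its drawer

## Task

Lay the stray lino gouge back in the low wooden tray with the other three, open the drawer of the plywood drawer unit, and carry the tray by its centre handle, kept level so that no gouge falls out, into the drawer. Set the tray down flat on the drawer's floor before letting go, then push the drawer gently fully shut; leave everything else on the bench where it is.

Things in the scene. Friction and masses are not known exactly. Their poses are not given: they have to be found in the camera images.
- gouge4_mid (a point): lino-cutting gouge, 116 mm long (43 mm to the butt and 73 mm to the steel end from this point): octagonal wooden handle 22 mm across its flats and 74 long (plus a short round butt), then a thin steel shank, 60 g. The point is the handle's mid-length on its axis (11 mm above what it lies on); x points along the tool to the steel end. This is the stray one, alone on the table to the robot's left at the start.
- gouge1_mid (a point): lino-cutting gouge, 116 mm long (43 mm to the butt and 73 mm to the steel end from this point): octagonal wooden handle 22 mm across its flats and 74 long (plus a short round butt), then a thin steel shank, 60 g. The point is the handle's mid-length on its axis (11 mm above what it lies on); x points along the tool to the steel end. Lies in the tray at the start, in the compartment on the tray's +y side, with gouge2.
- gouge2_mid (a point): lino-cutting gouge, 116 mm long (43 mm to the butt and 73 mm to the steel end from this point): octagonal wooden handle 22 mm across its flats and 74 long (plus a short round butt), then a thin steel shank, 60 g. The point is the handle's mid-length on its axis (11 mm above what it lies on); x points along the tool to the steel end. Lies in the tray, +y compartment, beside gouge1.
- gouge3_mid (a point): lino-cutting gouge, 116 mm long (43 mm to the butt and 73 mm to the steel end from this point): octagonal wooden handle 22 mm across its flats and 74 long (plus a short round butt), then a thin steel shank, 60 g. The point is the handle's mid-length on its axis (11 mm above what it lies on); x points along the tool to the steel end. Lies in the tray alone in the -y compartment, close to the centre board, so that the outer half of that compartment is free for the stray.
- tray_grip (a point): The middle of the tray's handle bar: the place to grip. Bar along the tray's x, 140 long, 14 thick (along the tray's y), 22 high, its top 82 and its centre 71 mm above the tray's underside, on two posts 12 thick at 64 mm either side of the middle along x. z is up when level.
- tray_floor (a point): Centre of the floor of the open plywood tray (top side of the 5 mm floor). Tray outside 150 (its x) x 170 (its y), side walls 22 high and 5 thick; a 12 mm centre board along x, under the handle, makes two compartments each 140 long and 74 wide. About 0.3 kg without the gouges. Starts on the table to the robot's right. Same axes as tray_grip.
- drawer (a joint): How far the drawer is pulled out, in m: 0 fully shut, 0.19 fully open (stop). Starts ajar by up to 30 mm. Moves with about 1.2 N of friction and stays where it is left.
- drawer_grip (a point): Middle of the drawer's steel bar handle (moves with the drawer): bar 110 long along its y, about 10 thick, standing 35 mm in front of the drawer's face, with about 30 mm free behind it and open from above; 42 mm below the unit's top. Its -x points out of the drawer, the way it opens, z up.
- drawer_floor (a point): On the drawer's inner floor, mid-width, 17 mm above the table; moves with the drawer, axes as drawer_grip. Inner face of the 12 mm front panel 80 mm to -x, back wall 110 mm to +x. Inside 190 deep by 204 wide, sides 55 high; front panel's top edge 110 mm above the table; room for 95 mm of height under the unit's top. Fully out, the 178 mm behind the front panel are clear of the unit.
- unit_face (a point): Middle of the top front edge of the plywood drawer unit, fixed to the table: 244 wide (y), 226 deep, 124 high, face to -x, towards the robot.
- benchhook: Bystander, to be left alone: wooden bench hook (lino-cutting board, 180 x 130 x 42) with a lino plate on it, near the robot; origin under its centre.
- brayer: Bystander, to be left alone: ink roller with a wooden handle, about 160 mm long, lying down; origin under the middle of it.
- tin1: Bystander, to be left alone: closed ink tin, 72 mm across, 55 high; origin under its centre.
- tin2: Bystander, to be left alone: closed ink tin like tin1.
- brushjar: Bystander, to be left alone: glass jar of brushes, 80 mm across, about 260 high; origin under its centre.
- mug: Bystander, to be left alone: white mug 80 mm across, 90 high; origin under its centre.
- baren: Bystander, to be left alone: round dark rubbing pad (baren), 110 mm across, 30 high; origin under its centre.
- rule: Bystander, to be left alone: steel rule 300 x 30 x 4 lying flat; origin under its centre.
Not all that is in view belongs to the job. Leave any green or white look-alike of the part that bears gouge1_mid alone.

How it is judged:
On the way, in this order (a step that is already met when the one before it is completed fails the run):
1. all four gouges lie in the tray, the stray one let go, the tray still on the table (x of gouge1_mid in the frame of tray_floor between -0.072 and 0.072 m and y of gouge1_mid in the frame of tray_floor between -0.082 and 0.082 m and z of gouge1_mid in the frame of tray_floor between 0 and 0.042 m and x of gouge2_mid in the frame of tray_floor between -0.072 and 0.072 m and y of gouge2_mid in the frame of tray_floor between -0.082 and 0.082 m and z of gouge2_mid in the frame of tray_floor between 0 and 0.042 m and x of gouge3_mid in the frame of tray_floor between -0.072 and 0.072 m and y of gouge3_mid in the frame of tray_floor between -0.082 and 0.082 m and z of gouge3_mid in the frame of tray_floor between 0 and 0.042 m and x of gouge4_mid in the frame of tray_floor between -0.072 and 0.072 m and y of gouge4_mid in the frame of tray_floor between -0.082 and 0.082 m and z of gouge4_mid in the frame of tray_floor between 0 and 0.042 m and height (world z) of tray_floor below 0.012 m and contact force between the fingers and gouge4 below 0.1 N), for 0.2 s.
2. the tray is carried clear of the table with all four gouges in it (x of gouge1_mid in the frame of tray_floor between -0.072 and 0.072 m and y of gouge1_mid in the frame of tray_floor between -0.082 and 0.082 m and z of gouge1_mid in the frame of tray_floor between 0 and 0.042 m and x of gouge2_mid in the frame of tray_floor between -0.072 and 0.072 m and y of gouge2_mid in the frame of tray_floor between -0.082 and 0.082 m and z of gouge2_mid in the frame of tray_floor between 0 and 0.042 m and x of gouge3_mid in the frame of tray_floor between -0.072 and 0.072 m and y of gouge3_mid in the frame of tray_floor between -0.082 and 0.082 m and z of gouge3_mid in the frame of tray_floor between 0 and 0.042 m and x of gouge4_mid in the frame of tray_floor between -0.072 and 0.072 m and y of gouge4_mid in the frame of tray_floor between -0.082 and 0.082 m and z of gouge4_mid in the frame of tray_floor between 0 and 0.042 m and height (world z) of tray_floor above 0.06 m), for 0.2 s.
3. the tray stands flat on the floor of the open drawer with the four gouges in it, and has been let go (x of gouge1_mid in the frame of tray_floor between -0.072 and 0.072 m and y of gouge1_mid in the frame of tray_floor between -0.082 and 0.082 m and z of gouge1_mid in the frame of tray_floor between 0 and 0.042 m and x of gouge2_mid in the frame of tray_floor between -0.072 and 0.072 m and y of gouge2_mid in the frame of tray_floor between -0.082 and 0.082 m and z of gouge2_mid in the frame of tray_floor between 0 and 0.042 m and x of gouge3_mid in the frame of tray_floor between -0.072 and 0.072 m and y of gouge3_mid in the frame of tray_floor between -0.082 and 0.082 m and z of gouge3_mid in the frame of tray_floor between 0 and 0.042 m and x of gouge4_mid in the frame of tray_floor between -0.072 and 0.072 m and y of gouge4_mid in the frame of tray_floor between -0.082 and 0.082 m and z of gouge4_mid in the frame of tray_floor between 0 and 0.042 m and x of tray_floor in the frame of drawer_floor between -0.02 and 0.05 m and y of tray_floor in the frame of drawer_floor between -0.03 and 0.03 m and z of tray_floor in the frame of drawer_floor below 0.01 m and angle between tray_floor's own z axis and vertical below 0.06 rad and value of joint drawer above 0.1 m and contact force between the fingers and tray below 0.1 N), for 0.2 s.
At the end, for the whole second after the job is handed in: The drawer is shut to within 6 mm; the tray stands flat (within 0.06 rad) on its floor; all four gouges lie in the tray (handle middle between its walls and no more than 42 mm above its floor); everything at rest and let go (x of gouge1_mid in the frame of tray_floor between -0.072 and 0.072 m and y of gouge1_mid in the frame of tray_floor between -0.082 and 0.082 m and z of gouge1_mid in the frame of tray_floor between 0 and 0.042 m and x of gouge2_mid in the frame of tray_floor between -0.072 and 0.072 m and y of gouge2_mid in the frame of tray_floor between -0.082 and 0.082 m and z of gouge2_mid in the frame of tray_floor between 0 and 0.042 m and x of gouge3_mid in the frame of tray_floor between -0.072 and 0.072 m and y of gouge3_mid in the frame of tray_floor between -0.082 and 0.082 m and z of gouge3_mid in the frame of tray_floor between 0 and 0.042 m and x of gouge4_mid in the frame of tray_floor between -0.072 and 0.072 m and y of gouge4_mid in the frame of tray_floor between -0.082 and 0.082 m and z of gouge4_mid in the frame of tray_floor between 0 and 0.042 m and x of tray_floor in the frame of drawer_floor between -0.02 and 0.05 m and y of tray_floor in the frame of drawer_floor between -0.03 and 0.03 m and z of tray_floor in the frame of drawer_floor below 0.01 m and angle between tray_floor's own z axis and vertical below 0.06 rad and value of joint drawer below 0.006 m and linear speed of tray below 0.02 m/s and linear speed of gouge4 below 0.03 m/s); the robot touches nothing.
It fails at once if the tray is tipped more than 0.3 rad (about 17 degrees) from level (angle between tray_floor's own z axis and vertical above 0.3 rad).
It fails at once if one of the three gouges that start in the tray leaves it (not (x of gouge1_mid in the frame of tray_floor between -0.072 and 0.072 m and y of gouge1_mid in the frame of tray_floor between -0.082 and 0.082 m and z of gouge1_mid in the frame of tray_floor between 0 and 0.042 m) or not (x of gouge2_mid in the frame of tray_floor between -0.072 and 0.072 m and y of gouge2_mid in the frame of tray_floor between -0.082 and 0.082 m and z of gouge2_mid in the frame of tray_floor between 0 and 0.042 m) or not (x of gouge3_mid in the frame of tray_floor between -0.072 and 0.072 m and y of gouge3_mid in the frame of tray_floor between -0.082 and 0.082 m and z of gouge3_mid in the frame of tray_floor between 0 and 0.042 m)).
It fails at once if the tray is let go more than 15 mm above both the table and the drawer's floor (height (world z) of tray_floor above 0.02 m and (z of tray_floor in the frame of drawer_floor above 0.02 m or x of tray_floor in the frame of drawer_floor below -0.12 m or y of tray_floor in the frame of drawer_floor above 0.12 m or y of tray_floor in the frame of drawer_floor below -0.12 m) and contact force between the fingers and tray below 0.05 N).
It fails at once if the drawer is slammed (shutting faster than 0.5 m/s) (velocity of joint drawer below -0.5 m/s).
It fails at once if a bystander is moved more than 30 mm (distance of any of benchhook, brayer, tin1, tin2, brushjar, mug, baren, rule from where it was at the start of the episode above 0.03 m).
It also fails if it takes over 72 s, if anything falls off the work surface, if the arm or the gripper's body presses on something with over 40 N, if the wrist force passes 120 N, or if a joint passes its speed limit or range.

## Robot

A 6-joint arm with a two-finger parallel gripper is mounted at the origin on the work surface. World frame = base frame: x ahead of the robot, y to its left, z up, the work surface at z = 0. Lengths are in m, angles in rad, forces in N, time in s.
With the tool pointing down it reaches from about 0.275 to 0.825 m from the base axis. Payload 5.2 kg.
Tool frame: the origin (TCP) lies at the very end of the fingers, on their centre line; the grasp point (between the pads) lies 19 mm behind it; z points along the fingers, y is the line along which they close (so a half turn about z gives the same grasp; the last joint's range is limited). The gripper opens to 93 mm and grips with 3 to 60 N. Pads are 15 mm wide; open, the fingers measure 128 mm over their backs; the gripper's body (75 mm by 188 mm) begins 65 mm behind the grasp point.
Start: joints at [-1.423, 0.259, 1.535, -0, 1.348, -0.203], TCP at [0.189, -0.517, 0.219] pointing down, gripper open.
Joint ranges: [-3.14, 3.14], [-0.91, 2.08], [0.19, 2.58], [-1.22, 4.36], [0.22, 2.71], [-3.12, 3.12]. Speed limits (rad/s): [2.57, 2.57, 3.14, 3.14, 3.14, 3.14].

## Interface

Orientations are given as a unit quaternion [x, y, z, w].
In Python, from rig import * gives the robot as it stands.
- The arm moves only by the tool apply_moves, never from a script. Its argument "plan" is a list of rows, each an object of numbers: "jaw": the opening, from 0 (shut) to 1 (fully open); "tx", "ty", "tz": the shift along the tool's x, y, z in m; "rx", "ry", "rz": the turn, a rotation vector about the tool's x, y, z in rad. In form: [{"jaw": .., "tx": .., "ty": .., "tz": .., "rx": .., "ry": .., "rz": ..}, ...]. A call has 1 to 8 rows; each row is the pose to reach, as a shift and turn from the pose commanded when the call began, along the tool's axes at that moment; what a row does not reach only later rows make up. A row lasts 1/8 s, in which the tool goes at most 62.5 mm and 10.7 degrees, less where a joint would pass 70% of its speed; a pose out of reach is approached as far as the arm can. A call with a gripper value outside its range is refused whole. The fingers move at their own pace and stop on an object; "squeeze" is the grip in N (left out, the last holds). Time passes only in rows, so rows that repeat a pose let the fingers close. It gives the time, the measured TCP pose, the force, the opening and the grip force at its end, in the units of the state.
- sense(): the state, without advancing time (a new reading comes with each control period).
- capture(name): name is "scene" or "top" or "wrist"; returns a dict with "image" (480x640x3 uint8, red, green, blue), "fx", "fy", "cx", "cy" (pixels), "dist" ([k1, k2, p1, p2, k3] as OpenCV has them; the pictures are not rectified), "position" and "attitude" of the camera in the world. Camera axes: x right, y down, z forward; pixel columns grow to the right and rows downward; lengths in m; the calibration is good to about 2 mm. A picture is of the moment at which its call begins. There is no depth.
- job_done(): hands the job in; it is judged then, once.
The state is a dict: "time_s": time; "qpos": joint angles; "joint_vel": joint speeds; "joint_torque": joint torques, N m; "position": TCP position; "eef_rot": TCP orientation; "force": force on the tool from outside, world axes, zero at the start; "ft_torque": the same for the moment, N m; "grip_width": finger opening in m; "grasp_force": force on a finger pad.
Only numpy, scipy, OpenCV 4.12 (cv2) and the standard library are available. Lean on these libraries where they do the work, as an engineer would, in place of code of your own. Each camera call takes 0.05 s, during which the arm holds its last target. There are 200 camera calls.

## Working session

There is one attempt and no reset: what is moved stays moved. The work goes in short steps, Python scripts to look and compute and a tool call to move; the robot and the scene stay as the last step left them, time stands still between calls to the robot, and variables do not carry over. Pictures are saved under pics/ and viewed, at most 13 in all, crops included, and the job is handed in when it is done.

Besides the shell and the picture viewer there is one more tool, called as name(argument=value, ...) on one line, values as JSON. apply_moves: Moves the arm, as the interface text tells. Its arguments: {"type":"object","properties":{"plan":{"type":"array"},"squeeze":{"type":"number"}},"required":["plan"]}

```bash
ls; mkdir -p pics; cat > h.py <<'E'
from rig import *
import numpy as np, cv2
from scipy.spatial.transform import Rotation as R
def ray(c,uv):
    K=np.array([[c["fx"],0,c["cx"]],[0,c["fy"],c["cy"]],[0,0,1]])
    p=cv2.undistortPoints(np.array(uv,float).reshape(-1,1,2),K,np.array(c["dist"]))[:,0]
    a=np.array(c["attitude"]); M=R.from_quat(a).as_matrix() if a.size==4 else a.reshape(3,3)
    return np.array(c["position"]),np.c_[p,np.ones(len(p))]@M.T
def onz(c,uv,z):
    o,d=ray(c,uv); return o+d*((z-o[2])/d[:,2])[:,None]
def proj(c,P):
    K=np.array([[c["fx"],0,c["cx"]],[0,c["fy"],c["cy"]],[0,0,1]])
    a=np.array(c["attitude"]); M=R.from_quat(a).as_matrix() if a.size==4 else a.reshape(3,3)
    rv=cv2.Rodrigues(M.T)[0]; return cv2.projectPoints(np.array(P,float).reshape(-1,3),rv,-M.T@np.array(c["position"]),K,np.array(c["dist"]))[0][:,0]
def save(c,n): cv2.imwrite(f"pics/{n}.png",c["image"][:,:,::-1])
E
python3 - <<'E'
from h import *
import pickle
for n in("scene","top"):
    c=capture(n); save(c,n); pickle.dump(c,open(n+".pkl","wb")); print(n,c["position"],c["attitude"],c["fx"])
s=sense(); print(s["position"],s["eef_rot"],s["time_s"],s["grip_width"])
E
```

```text
pics
scene [ 1.28703454 -0.57234238  1.14145419] [ 0.81078173  0.46046637 -0.17189038 -0.31789527] 458.94542386907125
top [ 0.31673098 -0.1045031   1.54725087] [ 0.70640481 -0.70424953  0.04117307 -0.05770291] 542.9140061115746
[ 0.18894106 -0.51601917  0.21790687] [ 9.84656687e-01  1.74500831e-01  1.02042289e-05 -8.17729818e-04] 0.1 0.09299917528994375
```

View pics/top.png

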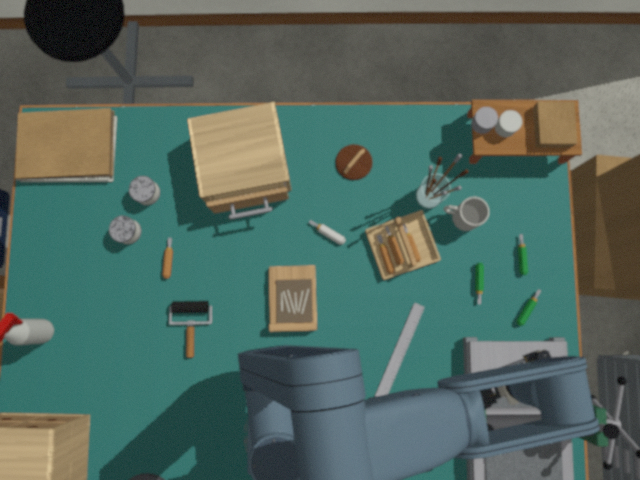

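View pics/scene.png

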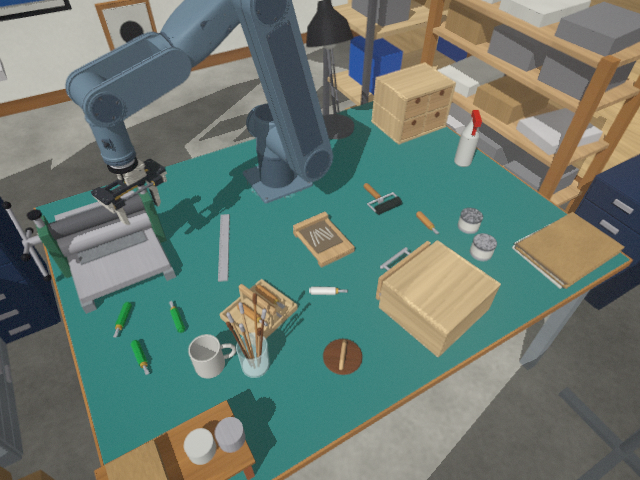

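The top view shows these candidates for the gouge:
- Orange gouge at (167,260)
- White look-alike at (327,232)
- Green look-alikes at (480,283), (522,255) and (528,308)
- Brayer handle at (190,342)

I choose the orange one at (167,260): it is alone on the robot's left and wood-coloured. The tray is at (402,245). The drawer unit is at (238,155), with its handle at (250,210).

```bash
python3 - <<'E'
from h import *
import pickle
c=pickle.load(open("top.pkl","rb")); im=c["image"]
a=cv2.resize(im[225:290,130:210],(400,325),interpolation=cv2.INTER_CUBIC)
t=cv2.resize(im[200:290,355:450],(400,379),interpolation=cv2.INTER_CUBIC)
u=cv2.resize(im[95:225,180:300],(400,433),interpolation=cv2.INTER_CUBIC)
L=np.vstack([a,np.zeros((275,400,3),np.uint8)]);
Rr=np.vstack([t,np.zeros((221,400,3),np.uint8)])
cv2.imwrite("pics/crop.png",np.hstack([L,Rr])[:,:,::-1]); cv2.imwrite("pics/unit.png",cv2.resize(u,None,fx=1.3,fy=1.3)[:,:,::-1])
# stray: orange mask
hsv=cv2.cvtColor(im,cv2.COLOR_RGB2HSV)
sub=hsv[225:290,130:210]
m=((sub[...,0]<25)&(sub[...,1]>90)).astype(np.uint8)
ys,xs=np.nonzero(m); p=np.c_[xs+130,ys+225]; print(len(p),p.min(0),p.max(0))
(ce,sz,an)=cv2.minAreaRect(p.astype(np.float32)); box=cv2.boxPoints((ce,sz,an)); print(ce,sz,an); print(onz(c,box,0.011)); print(onz(c,[ce],0.011))
# non-table mask (any not teal)
E
```

```text
231 [163 247] [172 277]
(167.12294006347656, 262.1475524902344) (8.0576810836792, 30.148401260375977) 5.19442892074585
[[0.43499459 0.35585586 0.011     ]
 [0.52160343 0.35158699 0.011     ]
 [0.51952505 0.32814301 0.011     ]
 [0.43299986 0.33258327 0.011     ]]
[[0.47711979 0.34203465 0.011     ]]
```

View pics/crop.png

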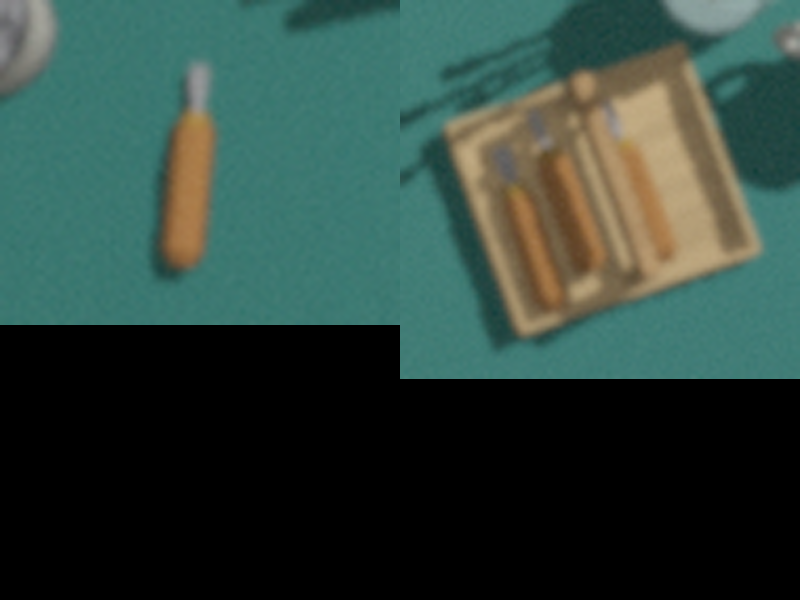

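View pics/unit.png

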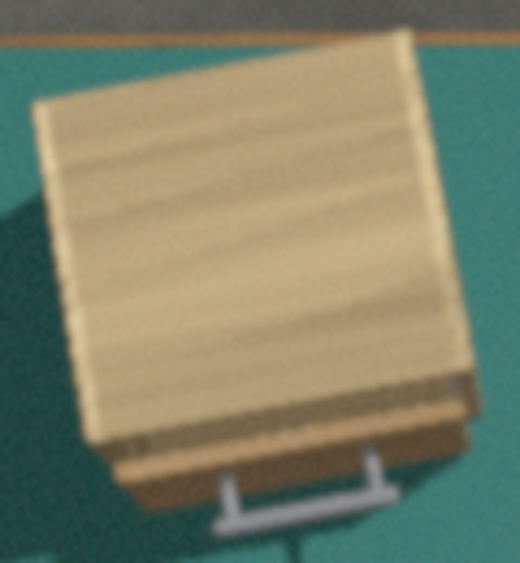

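Left crop: the stray is wooden, with its steel end toward the top of the picture (world +x). Right crop: tray rim corners at about (445,130), (685,45), (762,252) and (522,338), with free space to the right of gouge3. Unit picture: front-edge corners at (92,440) and (470,372), handle ends at (215,528) and (398,492).

```bash
python3 - <<'E'
from h import *
import pickle
np.set_printoptions(precision=4,suppress=True)
c=pickle.load(open("top.pkl","rb"))
T=np.array([[445,130],[685,45],[762,252],[522,338]],float); T[:,0]-=400
t=onz(c,T/(400/95)+[355,200],0.022); print("tray",t[:,:2],t.mean(0))
print([np.linalg.norm(t[i]-t[(i+1)%4]) for i in range(4)])
d=(t[0]-t[3])+(t[1]-t[2]); print("tray x yaw",np.arctan2(d[1],d[0]))
s=400/120*1.3
U=np.array([[92,440],[470,372],[405,35],[37,105]],float)/s+[180,95]
u=onz(c,U,0.124);print("unit",u[:,:2],[np.linalg.norm(u[i]-u[(i+1)%4]) for i in range(4)])
e=u[0]-u[1]; yu=np.arctan2(e[1],e[0])-np.pi/2; f=(u[0]+u[1])/2;print("unit yaw",yu,"face",f)
H=onz(c,np.array([[217,526],[396,491]],float)/s+[180,95],0.087);print("handle",H,H.mean(0),np.linalg.norm(H[0]-H[1]))
r=H.mean(0)-f; x=np.array([np.cos(yu),np.sin(yu)]); print("handle rel face along x,y",r[:2]@x, r[:2]@[-x[1],x[0]])
# stray axis from box
print("stray yaw",np.arctan2(-0.00427,0.0866))
q=R.from_quat(sense()["eef_rot"]).as_matrix();print(q)
E
```

```text
tray [[ 0.5666 -0.226 ]
 [ 0.6251 -0.389 ]
 [ 0.4842 -0.437 ]
 [ 0.4264 -0.2759]] [ 0.5256 -0.332   0.022 ]
[np.float64(0.17317074015366643), np.float64(0.14885530992778293), np.float64(0.17114877629564768), np.float64(0.14887641445380068)]
tray x yaw 0.3349085831749142
unit [[ 0.6434  0.2237]
 [ 0.6863 -0.0115]
 [ 0.907   0.0323]
 [ 0.8618  0.2667]] [np.float64(0.2391010885031648), np.float64(0.2249343054391719), np.float64(0.2386461725775129), np.float64(0.22258874663501324)]
unit yaw 0.18062218325130153 face [0.6649 0.1061 0.124 ]
handle [[0.596  0.1505 0.087 ]
 [0.6186 0.0371 0.087 ]] [0.6073 0.0938 0.087 ] 0.11566033804505939
handle rel face along x,y -0.058870442956481486 -0.00175585680590241
stray yaw -0.049267259084822934
[[ 0.9391  0.3436 -0.0003]
 [ 0.3436 -0.9391  0.0016]
 [ 0.0003 -0.0016 -1.    ]]
```

```bash
cat >> h.py <<'E'
np.set_printoptions(precision=4,suppress=True)
def go(p,yaw=None):
    """shift/turn in tool axes to world p, tool down with tool-x at yaw"""
    s=sense(); M=R.from_quat(s["eef_rot"]); x=M.as_matrix()[:,0]
    cy=np.arctan2(x[1],x[0]); yaw=cy if yaw is None else yaw
    T=R.from_matrix(np.array([[np.cos(yaw),np.sin(yaw),0],[np.sin(yaw),-np.cos(yaw),0],[0,0,-1]]))
    print("t",M.inv().apply(np.array(p)-s["position"]),"r",(M.inv()*T).as_rotvec(),"cur",s["position"],"yaw",cy,"time",s["time_s"],"w",s["grip_width"])
E
python3 - <<'E'
from h import *
import pickle
go([0.477,0.342,0.16],-0.05)
c=pickle.load(open("top.pkl","rb")); im=c["image"]
# jar base/top, benchhook
print("jar",onz(c,[[430,197]],0.0),onz(c,[[430,195]],0.1),"mug",onz(c,[[472,213]],.09),"bh",onz(c,[[268,265],[318,265]],.042))
E
```

```text
t [ 0.5654 -0.7067  0.0592] r [-0.0016  0.      0.4008] cur [ 0.1889 -0.516   0.2179] yaw 0.350797469872708 time 0.1 w 0.09299917528994375
jar [[ 0.6701 -0.4153  0.    ]] [[ 0.6528 -0.3954  0.1   ]] mug [[ 0.6051 -0.5102  0.09  ]] bh [[ 0.4666  0.0486  0.042 ]
 [ 0.467  -0.091   0.042 ]]
```

apply_moves(plan=[{"jaw": 1, "tx": 0.28, "ty": -0.35, "tz": 0.0, "rz": 0.2}, {"jaw": 1, "tx": 0.28, "ty": -0.35, "tz": 0.0, "rz": 0.2}, {"jaw": 1, "tx": 0.28, "ty": -0.35, "tz": 0.0, "rz": 0.2}, {"jaw": 1, "tx": 0.28, "ty": -0.35, "tz": 0.0, "rz": 0.2}, {"jaw": 1, "tx": 0.28, "ty": -0.35, "tz": 0.0, "rz": 0.2}, {"jaw": 1, "tx": 0.28, "ty": -0.35, "tz": 0.0, "rz": 0.2}, {"jaw": 1, "tx": 0.28, "ty": -0.35, "tz": 0.0, "rz": 0.2}, {"jaw": 1, "tx": 0.28, "ty": -0.35, "tz": 0.0, "rz": 0.2}])

```text
$.plan[0]: bad value
```

```bash
python3 -c "
from h import *
go([0.477,0.342,0.16],-0.05)"
```

```text
t [ 0.5654 -0.7067  0.0592] r [-0.0016  0.      0.4008] cur [ 0.1889 -0.516   0.2179] yaw 0.350797469872708 time 0.1 w 0.09299917528994375
```

apply_moves(plan=[{"jaw": 1, "tx": 0.28, "ty": -0.35, "tz": 0.0, "rx": 0, "ry": 0, "rz": 0.2}, {"jaw": 1, "tx": 0.28, "ty": -0.35, "tz": 0.0, "rx": 0, "ry": 0, "rz": 0.2}, {"jaw": 1, "tx": 0.28, "ty": -0.35, "tz": 0.0, "rx": 0, "ry": 0, "rz": 0.2}, {"jaw": 1, "tx": 0.28, "ty": -0.35, "tz": 0.0, "rx": 0, "ry": 0, "rz": 0.2}, {"jaw": 1, "tx": 0.28, "ty": -0.35, "tz": 0.0, "rx": 0, "ry": 0, "rz": 0.2}, {"jaw": 1, "tx": 0.28, "ty": -0.35, "tz": 0.0, "rx": 0, "ry": 0, "rz": 0.2}, {"jaw": 1, "tx": 0.28, "ty": -0.35, "tz": 0.0, "rx": 0, "ry": 0, "rz": 0.2}, {"jaw": 1, "tx": 0.28, "ty": -0.35, "tz": 0.0, "rx": 0, "ry": 0, "rz": 0.2}])

```text
time_s: 1.1
position: [0.3318, -0.0879, 0.2185]
eef_rot: [0.997, 0.079, 0.0, -0.0]
force: [-0.3, -0.3, -0.4]
grip_width: 0.0929
grasp_force: 0.0
```

```bash
python3 -c "
from h import *
go([0.477,0.342,0.16],-0.05)"
```

```text
t [ 0.2108 -0.4018  0.0589] r [-0.0009 -0.0001  0.2073] cur [ 0.3318 -0.0879  0.2185] yaw 0.15729725515952417 time 1.1 w 0.09288037405449412
```

apply_moves(plan=[{"jaw": 1, "tx": 0.21, "ty": -0.4, "tz": 0.06, "rx": 0, "ry": 0, "rz": 0.207}, {"jaw": 1, "tx": 0.21, "ty": -0.4, "tz": 0.06, "rx": 0, "ry": 0, "rz": 0.207}, {"jaw": 1, "tx": 0.21, "ty": -0.4, "tz": 0.06, "rx": 0, "ry": 0, "rz": 0.207}, {"jaw": 1, "tx": 0.21, "ty": -0.4, "tz": 0.06, "rx": 0, "ry": 0, "rz": 0.207}, {"jaw": 1, "tx": 0.21, "ty": -0.4, "tz": 0.06, "rx": 0, "ry": 0, "rz": 0.207}, {"jaw": 1, "tx": 0.21, "ty": -0.4, "tz": 0.06, "rx": 0, "ry": 0, "rz": 0.207}, {"jaw": 1, "tx": 0.21, "ty": -0.4, "tz": 0.06, "rx": 0, "ry": 0, "rz": 0.207}, {"jaw": 1, "tx": 0.21, "ty": -0.4, "tz": 0.06, "rx": 0, "ry": 0, "rz": 0.207}])

```text
time_s: 2.1
position: [0.4804, 0.3369, 0.1572]
eef_rot: [1.0, -0.028, -0.0, 0.0]
force: [0.2, -0.1, 0.5]
grip_width: 0.0931
grasp_force: 0.0
```

```bash
cat > w.py <<'E'
from h import *
import sys
c=capture("wrist"); save(c,sys.argv[1]); import pickle; pickle.dump(c,open("w.pkl","wb"))
im=c["image"]; hsv=cv2.cvtColor(im,cv2.COLOR_RGB2HSV)
m=((hsv[...,0]<25)&(hsv[...,1]>110)&(hsv[...,2]>60)).astype(np.uint8)
print("cam",c["position"])
for k in cv2.findContours(m,cv2.RETR_EXTERNAL,cv2.CHAIN_APPROX_NONE)[0]:
    if cv2.contourArea(k)<400: continue
    r=cv2.minAreaRect(k); b=cv2.boxPoints(r); w=onz(c,b,0.011); print(r,"centre",onz(c,[r[0]],0.011)[0],"corners",w[:,:2].tolist())
E
python3 w.py w1; python3 -c "
from h import *
go([0.477,0.342,0.16],-0.05)"
```

```text
cam [0.5485 0.3333 0.3231]
((460.15594482421875, 411.029296875), (30.84541893005371, 359.3724060058594), 87.47050476074219) centre [0.2758 0.1968 0.011 ] corners [[0.2977828511787864, 0.38409865988629927], [0.284301362574248, -0.003509369688193986], [0.2417088436716106, -0.015549160742031942], [0.25842881965544945, 0.38603247243027017]]
((539.7230834960938, 344.28460693359375), (72.43628692626953, 40.0632209777832), 82.87498474121094) centre [0.3491 0.1199 0.011 ] corners [[0.38785343846685116, 0.14920521838134965], [0.3901871945109575, 0.10920499998843303], [0.3069197087800154, 0.08780348792855616], [0.3050471639854729, 0.130887809718542]]
((92.14009857177734, 344.1512451171875), (40.50480270385742, 72.6568374633789), 6.952957630157471) centre [0.3741 0.5669 0.011 ] corners [[0.33560001997100575, 0.6036659293476512], [0.4161914879811932, 0.5733753380701416], [0.4095006485988779, 0.5334592375061147], [0.32903564343517855, 0.56059946098055]]
((630.2785034179688, 255.3962860107422), (61.33250427246094, 23.372968673706055), 84.50768280029297) centre [0.4371 0.0379 0.011 ] corners [[0.4669755926558299, 0.05807126871029539], [0.46791042503944286, 0.03400707880709508], [0.40546258412505387, 0.016086578345327562], [0.40498968756232234, 0.04156475032381962]]
((307.0, 229.5), (97.0, 22.0), 90.0) centre [0.4791 0.345  0.011 ] corners [[0.5222988360697473, 0.3518317201199306], [0.5212427969429059, 0.3329191164648675], [0.4328549802044256, 0.3376850144578555], [0.4339697370389125, 0.35790888623171435]]
t [-0.0044 -0.0023 -0.0033] r [-0.0016  0.0003 -0.0051] cur [0.4813 0.3395 0.1567] yaw -0.05510017367482772 time 2.15 w 0.09308257399867507
```

View pics/w1.png

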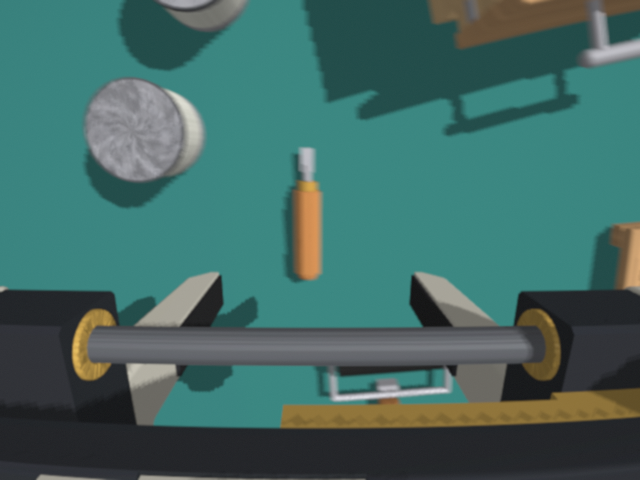

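Wrist view: gouge handle from (307,185) to its butt at (307,279), between the open fingers, with the ink tin clear at (135,130).

```bash
python3 -c "
from h import *
go([0.476,0.3455,0.005],-0.058)"
```

```text
t [-0.0055 -0.0054  0.1517] r [-0.0016  0.0003  0.0029] cur [0.4813 0.3395 0.1567] yaw -0.05510017367482772 time 2.15 w 0.09308257399867507
```

apply_moves(squeeze=15, plan=[{"jaw": 0.8, "tx": -0.0055, "ty": -0.0055, "tz": 0.05, "rx": 0, "ry": 0, "rz": 0}, {"jaw": 0.7, "tx": -0.0055, "ty": -0.0055, "tz": 0.1, "rx": 0, "ry": 0, "rz": 0}, {"jaw": 0.6, "tx": -0.0055, "ty": -0.0055, "tz": 0.13, "rx": 0, "ry": 0, "rz": 0}, {"jaw": 0.6, "tx": -0.0055, "ty": -0.0055, "tz": 0.15, "rx": 0, "ry": 0, "rz": 0}, {"jaw": 0.6, "tx": -0.0055, "ty": -0.0055, "tz": 0.15, "rx": 0, "ry": 0, "rz": 0}, {"jaw": 0.1, "tx": -0.0055, "ty": -0.0055, "tz": 0.15, "rx": 0, "ry": 0, "rz": 0}, {"jaw": 0.1, "tx": -0.0055, "ty": -0.0055, "tz": 0.15, "rx": 0, "ry": 0, "rz": 0}, {"jaw": 0.1, "tx": -0.0055, "ty": -0.0055, "tz": 0.15, "rx": 0, "ry": 0, "rz": 0}])

```text
time_s: 3.15
position: [0.4746, 0.3414, 0.0096]
eef_rot: [1.0, -0.028, 0.001, -0.0]
force: [-0.6, -0.3, 0.6]
grip_width: 0.0306
grasp_force: 0.0
```

```bash
python3 -c "
from h import *
go([0.35,0.0,0.22],0.16);go([0.51,-0.37,0.22],0.335)"
```

```text
t [-0.105   0.3477 -0.2108] r [-0.0006 -0.0016 -0.2161] cur [0.4746 0.3414 0.0096] yaw -0.05612893837216688 time 3.15 w 0.030588517637262256
t [ 0.0755  0.7081 -0.2108] r [-0.0005 -0.0016 -0.3911] cur [0.4746 0.3414 0.0096] yaw -0.05612893837216688 time 3.15 w 0.030588517637262256
```

apply_moves(plan=[{"jaw": 0.1, "tx": 0, "ty": -0.003, "tz": 0.002, "rx": 0, "ry": 0, "rz": 0}, {"jaw": 0.1, "tx": 0, "ty": -0.003, "tz": 0.002, "rx": 0, "ry": 0, "rz": 0}, {"jaw": 0.1, "tx": 0, "ty": -0.003, "tz": 0.002, "rx": 0, "ry": 0, "rz": 0}, {"jaw": 0.1, "tx": 0, "ty": -0.003, "tz": -0.04, "rx": 0, "ry": 0, "rz": 0}])

```text
time_s: 3.65
position: [0.4717, 0.3431, 0.0463]
eef_rot: [1.0, -0.028, -0.003, 0.002]
force: [-0.1, 0.5, -0.1]
grip_width: 0.0219
grasp_force: 15.0
```

```bash
python3 -c "
from h import *
go([0.32,-0.05,0.2],0.16)"
```

```text
t [-0.1303  0.4015 -0.1515] r [ 0.0027  0.0066 -0.2162] cur [0.4717 0.3431 0.0463] yaw -0.056189483089285286 time 3.65 w 0.021897008729230977
```

apply_moves(plan=[{"jaw": 0.1, "tx": -0.02, "ty": 0.03, "tz": -0.05, "rx": 0, "ry": 0, "rz": 0}, {"jaw": 0.1, "tx": -0.05, "ty": 0.085, "tz": -0.1, "rx": 0, "ry": 0, "rz": -0.05}, {"jaw": 0.1, "tx": -0.13, "ty": 0.4, "tz": -0.15, "rx": 0, "ry": 0, "rz": -0.21}, {"jaw": 0.1, "tx": -0.13, "ty": 0.4, "tz": -0.15, "rx": 0, "ry": 0, "rz": -0.21}, {"jaw": 0.1, "tx": -0.13, "ty": 0.4, "tz": -0.15, "rx": 0, "ry": 0, "rz": -0.21}, {"jaw": 0.1, "tx": -0.13, "ty": 0.4, "tz": -0.15, "rx": 0, "ry": 0, "rz": -0.21}, {"jaw": 0.1, "tx": -0.13, "ty": 0.4, "tz": -0.15, "rx": 0, "ry": 0, "rz": -0.21}, {"jaw": 0.1, "tx": -0.13, "ty": 0.4, "tz": -0.15, "rx": 0, "ry": 0, "rz": -0.21}])

```text
time_s: 4.65
position: [0.3212, -0.0499, 0.1995]
eef_rot: [0.997, 0.076, 0.001, 0.001]
force: [0.9, -0.5, -1.1]
grip_width: 0.022
grasp_force: 15.0
```

```bash
python3 -c "
from h import *
go([0.495,-0.396,0.2],0.335)"
```

```text
t [0.1195 0.3683 0.0003] r [ 0.0018 -0.0012 -0.1835] cur [ 0.3212 -0.0499  0.1995] yaw 0.15153882515580314 time 4.65 w 0.022021608730966542
```

apply_moves(plan=[{"jaw": 0.1, "tx": 0.12, "ty": 0.37, "tz": 0, "rx": 0, "ry": 0, "rz": -0.183}, {"jaw": 0.1, "tx": 0.12, "ty": 0.37, "tz": 0, "rx": 0, "ry": 0, "rz": -0.183}, {"jaw": 0.1, "tx": 0.12, "ty": 0.37, "tz": 0, "rx": 0, "ry": 0, "rz": -0.183}, {"jaw": 0.1, "tx": 0.12, "ty": 0.37, "tz": 0, "rx": 0, "ry": 0, "rz": -0.183}, {"jaw": 0.1, "tx": 0.12, "ty": 0.37, "tz": 0, "rx": 0, "ry": 0, "rz": -0.183}, {"jaw": 0.1, "tx": 0.12, "ty": 0.37, "tz": 0, "rx": 0, "ry": 0, "rz": -0.183}, {"jaw": 0.1, "tx": 0.12, "ty": 0.37, "tz": 0, "rx": 0, "ry": 0, "rz": -0.183}, {"jaw": 0.1, "tx": 0.12, "ty": 0.37, "tz": 0, "rx": 0, "ry": 0, "rz": -0.183}])

```text
time_s: 5.65
position: [0.4973, -0.3958, 0.1975]
eef_rot: [0.986, 0.167, -0.0, -0.001]
force: [-1.1, 0.3, -1.1]
grip_width: 0.0217
grasp_force: 15.0
```

```bash
python3 w.py w2 | head -1; python3 -c "
from h import *
go([0.495,-0.396,0.2],0.335)"
```

```text
cam [ 0.5617 -0.3737  0.3635]
t [-0.0023  0.0006 -0.0021] r [-0.0015  0.0005  0.0017] cur [ 0.497  -0.3947  0.1979] yaw 0.3366779572287993 time 5.7 w 0.021789397922006813
```

View pics/w2.png

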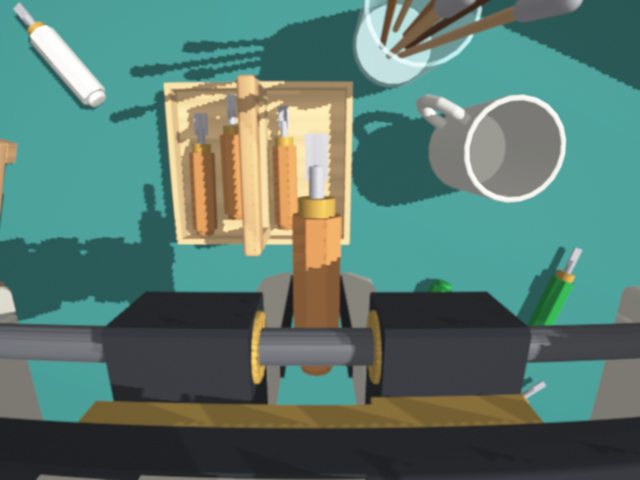

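The wrist view shows the tray rim corners at (165,83), (353,83), (349,244) and (180,243), and the bar from (248,76) to (254,254). gouge3's outer edge is at column 297. Jar and brushes are at (400,40), the mug at (500,145), and the gouge is held straight.

```bash
python3 - <<'E'
from h import *
import pickle
c=pickle.load(open("w.pkl","rb"))
t=onz(c,[[165,83],[353,83],[349,244],[180,243]],0.022); ce=t.mean(0)
print(t[:,:2],ce,[np.linalg.norm(t[i]-t[(i+1)%4]) for i in range(4)])
d=(t[0]-t[3])+(t[1]-t[2]); y=np.arctan2(d[1],d[0]); b=onz(c,[[248,76],[254,254]],0.082); e=b[0]-b[1]; print("yaw",y,np.arctan2(e[1],e[0]),"bar",b,b.mean(0),np.linalg.norm(e))
y=np.arctan2(e[1],e[0]); X=np.array([np.cos(y),np.sin(y)]);Y=np.array([-X[1],X[0]]); o=b.mean(0)[:2]
for n,u,z in(("g3 outer",[297,185],.016),("g3 axis top",[286,185],.027),("wall in",[344,185],.022),("jar",[392,40],0.0),("jarrim",[423,10],0.1)):
    p=onz(c,[u],z)[0,:2]-o; print(n,p@X,p@Y)
for Yt in(-0.054,-0.057): print(o+X*-0.017+Y*Yt)
E
```

```text
[[ 0.5724 -0.2252]
 [ 0.6268 -0.3854]
 [ 0.4863 -0.4339]
 [ 0.432  -0.2757]] [ 0.5294 -0.3301  0.022 ] [np.float64(0.16921605270236217), np.float64(0.14859007945895936), np.float64(0.16720102480246982), np.float64(0.14919666089276223)]
yaw 0.33894640573982815 0.33077824181830107 bar [[ 0.5947 -0.3089  0.082 ]
 [ 0.466  -0.3531  0.082 ]] [ 0.5304 -0.331   0.082 ] 0.13606452894557114
g3 outer -0.018310047111312275 -0.03204868079997846
g3 axis top -0.017275112459541102 -0.022391062429979458
wall in -0.017467873775279866 -0.07675495413763163
jar 0.11603563582601206 -0.1204425769212871
jarrim 0.1079025825863128 -0.12136320800028591
[ 0.5318 -0.3876]
[ 0.5328 -0.3904]
```

```bash
python3 -c "
from h import *
go([0.532,-0.3895,0.029],0.335)"
```

```text
t [0.0348 0.0069 0.1689] r [-0.0015  0.0005  0.0017] cur [ 0.497  -0.3947  0.1979] yaw 0.3366779572287993 time 5.7 w 0.021789397922006813
```

apply_moves(plan=[{"jaw": 0.1, "tx": 0.035, "ty": 0.007, "tz": 0.05, "rx": 0, "ry": 0, "rz": 0}, {"jaw": 0.1, "tx": 0.035, "ty": 0.007, "tz": 0.1, "rx": 0, "ry": 0, "rz": 0}, {"jaw": 0.1, "tx": 0.035, "ty": 0.007, "tz": 0.14, "rx": 0, "ry": 0, "rz": 0}, {"jaw": 0.1, "tx": 0.035, "ty": 0.007, "tz": 0.16, "rx": 0, "ry": 0, "rz": 0}, {"jaw": 0.1, "tx": 0.035, "ty": 0.007, "tz": 0.166, "rx": 0, "ry": 0, "rz": 0}, {"jaw": 0.1, "tx": 0.035, "ty": 0.007, "tz": 0.166, "rx": 0, "ry": 0, "rz": 0}])

```text
time_s: 6.45
position: [0.5327, -0.3896, 0.0335]
eef_rot: [0.986, 0.168, 0.0, 0.0]
force: [0.2, 0.6, -0.2]
grip_width: 0.0217
grasp_force: 15.0
```

```bash
python3 w.py w3 | head -1; python3 -c "
from h import *
go([0.532,-0.3895,0.029],0.335)"
```

```text
cam [ 0.5968 -0.3671  0.1995]
t [-0.0008 -0.001   0.0051] r [ 0.0017 -0.0009  0.0023] cur [ 0.5331 -0.3902  0.0341] yaw 0.3372523393575527 time 6.5 w 0.021635980924487225
```

View pics/w3.png

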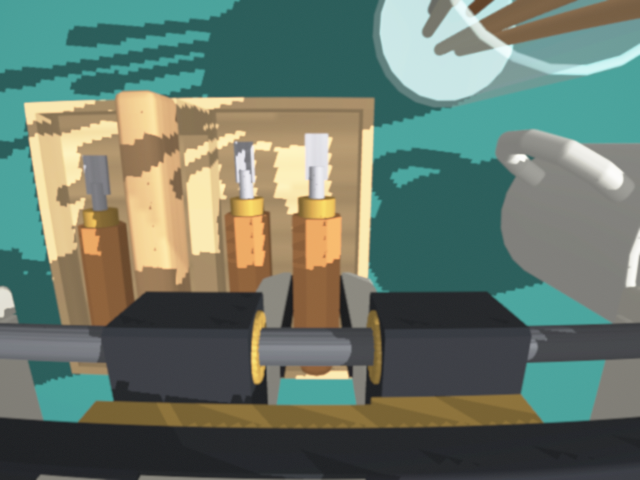

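The held gouge at (318,250) lies parallel to and outside gouge3, inside the rim. I'll lower it and release.

apply_moves(plan=[{"jaw": 0.1, "tx": 0, "ty": 0, "tz": 0.005, "rx": 0, "ry": 0, "rz": 0}, {"jaw": 0.1, "tx": 0, "ty": 0, "tz": 0.005, "rx": 0, "ry": 0, "rz": 0}, {"jaw": 0.45, "tx": 0, "ty": 0, "tz": 0.005, "rx": 0, "ry": 0, "rz": 0}, {"jaw": 0.45, "tx": 0, "ty": 0, "tz": 0.005, "rx": 0, "ry": 0, "rz": 0}, {"jaw": 0.45, "tx": 0, "ty": 0, "tz": 0.005, "rx": 0, "ry": 0, "rz": 0}, {"jaw": 0.45, "tx": 0, "ty": 0, "tz": -0.05, "rx": 0, "ry": 0, "rz": 0}, {"jaw": 0.45, "tx": -0.03, "ty": 0, "tz": -0.11, "rx": 0, "ry": 0, "rz": 0}, {"jaw": 0.45, "tx": -0.06, "ty": 0, "tz": -0.165, "rx": 0, "ry": 0, "rz": 0}])

```text
time_s: 7.5
position: [0.4777, -0.4091, 0.1951]
eef_rot: [0.986, 0.168, 0.0, 0.0]
force: [0.5, -1.0, -0.6]
grip_width: 0.0418
grasp_force: 0.0
```

```bash
python3 w.py w4 | head -1; python3 -c "
from h import *
f=np.array([0.6649,0.1061]);print(sense()['qpos'])
for y in (0.18-np.pi/2,0.18+np.pi/2): go([0.607,0.0945,0.2],y)"
```

```text
cam [ 0.5418 -0.3867  0.3611]
[-0.8895  0.4059  1.3607 -0.0025  1.3632  0.3457]
t [ 0.2905 -0.4366 -0.0008] r [ 0.0074 -0.0116  1.7269] cur [ 0.4767 -0.4135  0.204 ] yaw 0.33609703001649827 time 7.55 w 0.04166796952590604
t [ 0.2905 -0.4366 -0.0008] r [ 0.0111  0.0071 -1.4147] cur [ 0.4767 -0.4135  0.204 ] yaw 0.33609703001649827 time 7.55 w 0.04166796952590604
```

View pics/w4.png

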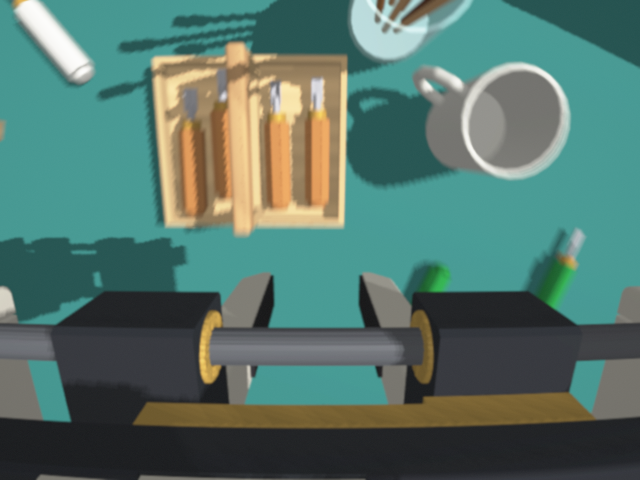

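The four gouges lie in the tray (stray at (318,155)) and the fingers are empty. Next is the drawer.

apply_moves(plan=[{"jaw": 0.4, "tx": 0.27, "ty": -0.37, "tz": 0, "rx": 0, "ry": 0, "rz": -1.41}, {"jaw": 0.4, "tx": 0.27, "ty": -0.37, "tz": 0, "rx": 0, "ry": 0, "rz": -1.41}, {"jaw": 0.4, "tx": 0.27, "ty": -0.37, "tz": 0, "rx": 0, "ry": 0, "rz": -1.41}, {"jaw": 0.4, "tx": 0.27, "ty": -0.37, "tz": 0, "rx": 0, "ry": 0, "rz": -1.41}, {"jaw": 0.3, "tx": 0.27, "ty": -0.37, "tz": 0, "rx": 0, "ry": 0, "rz": -1.41}, {"jaw": 0.3, "tx": 0.27, "ty": -0.37, "tz": 0, "rx": 0, "ry": 0, "rz": -1.41}, {"jaw": 0.25, "tx": 0.27, "ty": -0.37, "tz": 0, "rx": 0, "ry": 0, "rz": -1.41}, {"jaw": 0.25, "tx": 0.27, "ty": -0.37, "tz": 0, "rx": 0, "ry": 0, "rz": -1.41}])

```text
time_s: 8.55
position: [0.611, 0.0332, 0.1933]
eef_rot: [0.639, 0.769, 0.0, -0.0]
force: [0.1, -0.5, -1.0]
grip_width: 0.0233
grasp_force: 0.0
```

```bash
python3 w.py w5 | head -1; python3 -c "
from h import *
go([0.607,0.0945,0.12],1.751)"
```

```text
cam [0.5992 0.0994 0.3594]
t [0.0599 0.0069 0.0734] r [ 0.0009 -0.0017  0.007 ] cur [0.6113 0.0342 0.1933] yaw 1.7580462736870412 time 8.6 w 0.02327391041844037
```

View pics/w5.png

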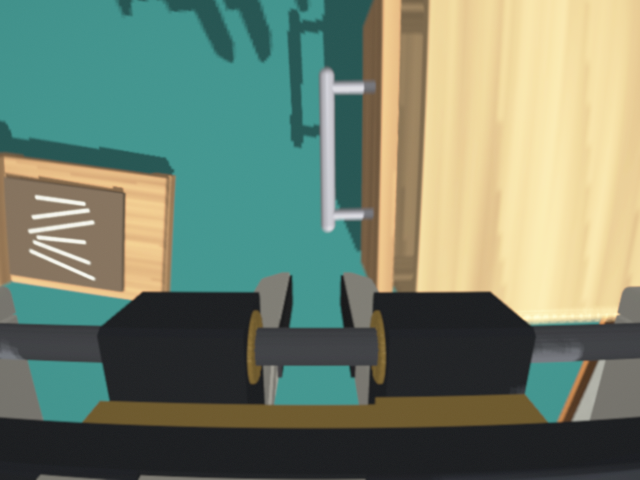

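The handle bar runs from (327,70) to (329,230), with the drawer panel top at columns 383-400 and the unit's front edge at about 424.

```bash
python3 -c "
from h import *
import pickle
c=pickle.load(open('w.pkl','rb'))
h=onz(c,[[327,70],[329,230]],.085);m=h.mean(0);e=h[0]-h[1];print(h,m,np.linalg.norm(e),'unit yaw',np.arctan2(e[1],e[0])-np.pi/2)
print(onz(c,[[429,10],[416,290]],.124))
go([m[0],m[1],0.12],np.arctan2(e[1],e[0]));go([m[0],m[1],0.064])"
```

```text
[[0.5969 0.1554 0.085 ]
 [0.6206 0.0409 0.085 ]] [0.6087 0.0981 0.085 ] 0.1168533851424256 unit yaw 0.20405500447477465
[[0.6507 0.1929 0.124 ]
 [0.6861 0.018  0.124 ]]
t [0.0632 0.0093 0.0734] r [ 0.0009 -0.0017 -0.0168] cur [0.6113 0.0342 0.1933] yaw 1.7580462736870412 time 8.6 w 0.02327391041844037
t [0.0631 0.0092 0.1294] r [ 0.0009 -0.0017 -0.    ] cur [0.6113 0.0342 0.1933] yaw 1.7580462736870412 time 8.6 w 0.02327391041844037
```

apply_moves(squeeze=20, plan=[{"jaw": 0.25, "tx": 0.06, "ty": 0.009, "tz": 0.02, "rx": 0, "ry": 0, "rz": -0.005}, {"jaw": 0.25, "tx": 0.063, "ty": 0.009, "tz": 0.06, "rx": 0, "ry": 0, "rz": -0.005}, {"jaw": 0.25, "tx": 0.063, "ty": 0.009, "tz": 0.09, "rx": 0, "ry": 0, "rz": -0.005}, {"jaw": 0.25, "tx": 0.063, "ty": 0.009, "tz": 0.11, "rx": 0, "ry": 0, "rz": -0.005}, {"jaw": 0.25, "tx": 0.063, "ty": 0.009, "tz": 0.126, "rx": 0, "ry": 0, "rz": -0.005}, {"jaw": 0.25, "tx": 0.063, "ty": 0.009, "tz": 0.126, "rx": 0, "ry": 0, "rz": -0.005}, {"jaw": 0, "tx": 0.063, "ty": 0.009, "tz": 0.126, "rx": 0, "ry": 0, "rz": -0.005}, {"jaw": 0, "tx": 0.063, "ty": 0.009, "tz": 0.126, "rx": 0, "ry": 0, "rz": -0.005}])

```text
time_s: 9.6
position: [0.6091, 0.0926, 0.0686]
eef_rot: [0.64, 0.768, 0.0, 0.001]
force: [-0.2, 1.0, -0.6]
grip_width: 0.0102
grasp_force: 20.0
```

```bash
python3 -c "
from h import *
s=sense();p=np.array(s['position']);print(s['force'],s['grasp_force'])
for y in(.18,.19,.2): go(p-0.165*np.array([np.cos(y),np.sin(y),0]))"
```

```text
[-0.1864  1.0099 -0.5697] 20.007399916648865
t [ 0.0001 -0.165  -0.0003] r [0.0018 0.0006 0.    ] cur [0.6091 0.0926 0.0686] yaw 1.7516083624133483 time 9.6 w 0.010165114947564375
t [-0.0015 -0.165  -0.0003] r [0.0018 0.0006 0.    ] cur [0.6091 0.0926 0.0686] yaw 1.7516083624133483 time 9.6 w 0.010165114947564375
t [-0.0032 -0.165  -0.0003] r [0.0018 0.0006 0.    ] cur [0.6091 0.0926 0.0686] yaw 1.7516083624133483 time 9.6 w 0.010165114947564375
```

apply_moves(plan=[{"jaw": 0, "tx": 0, "ty": -0.02, "tz": 0, "rx": 0, "ry": 0, "rz": 0}, {"jaw": 0, "tx": 0, "ty": -0.045, "tz": 0, "rx": 0, "ry": 0, "rz": 0}, {"jaw": 0, "tx": -0.001, "ty": -0.07, "tz": 0, "rx": 0, "ry": 0, "rz": 0}, {"jaw": 0, "tx": -0.001, "ty": -0.095, "tz": 0, "rx": 0, "ry": 0, "rz": 0}, {"jaw": 0, "tx": -0.001, "ty": -0.12, "tz": 0, "rx": 0, "ry": 0, "rz": 0}, {"jaw": 0, "tx": -0.001, "ty": -0.14, "tz": 0, "rx": 0, "ry": 0, "rz": 0}, {"jaw": 0, "tx": -0.001, "ty": -0.155, "tz": 0, "rx": 0, "ry": 0, "rz": 0}, {"jaw": 0, "tx": -0.001, "ty": -0.163, "tz": 0, "rx": 0, "ry": 0, "rz": 0}])

```text
time_s: 10.6
position: [0.4493, 0.0613, 0.0686]
eef_rot: [0.64, 0.768, 0.0, 0.002]
force: [2.4, -5.9, -0.6]
grip_width: 0.0103
grasp_force: 20.0
```

apply_moves(plan=[{"jaw": 0, "tx": 0, "ty": -0.004, "tz": 0, "rx": 0, "ry": 0, "rz": 0}, {"jaw": 0, "tx": 0, "ty": -0.004, "tz": 0, "rx": 0, "ry": 0, "rz": 0}])

```text
time_s: 10.85
position: [0.4468, 0.0607, 0.0686]
eef_rot: [0.64, 0.768, 0.001, 0.003]
force: [5.3, -4.6, -3.3]
grip_width: 0.0105
grasp_force: 20.0
```

```bash
python3 -c "
from h import *
s=sense();print(s['force'],s['grasp_force'],s['grip_width'],s['position'])"
```

```text
[ 5.3076 -4.6103 -3.2849] 20.00235289335251 0.010519006943659814 [0.4468 0.0607 0.0686]
```

apply_moves(plan=[{"jaw": 0.25, "tx": 0, "ty": 0.002, "tz": 0, "rx": 0, "ry": 0, "rz": 0}, {"jaw": 0.25, "tx": 0, "ty": 0.002, "tz": 0, "rx": 0, "ry": 0, "rz": 0}, {"jaw": 0.25, "tx": 0, "ty": 0.002, "tz": 0, "rx": 0, "ry": 0, "rz": 0}, {"jaw": 0.25, "tx": 0, "ty": 0.002, "tz": -0.04, "rx": 0, "ry": 0, "rz": 0}, {"jaw": 0.25, "tx": 0, "ty": 0.002, "tz": -0.1, "rx": 0, "ry": 0, "rz": 0}, {"jaw": 0.4, "tx": -0.03, "ty": 0.002, "tz": -0.14, "rx": 0, "ry": 0, "rz": 0.15}, {"jaw": 0.4, "tx": -0.08, "ty": 0.002, "tz": -0.15, "rx": 0, "ry": 0, "rz": 0.3}, {"jaw": 0.4, "tx": -0.14, "ty": 0.002, "tz": -0.15, "rx": 0, "ry": 0, "rz": 0.45}])

```text
time_s: 11.85
position: [0.4723, -0.0764, 0.2192]
eef_rot: [0.796, 0.605, 0.001, 0.001]
force: [1.0, -0.6, -0.3]
grip_width: 0.0371
grasp_force: 0.0
```

```bash
python3 - <<'E'
from h import *
import pickle
c=capture("top");pickle.dump(c,open("top2.pkl","wb"))
cv2.imwrite("pics/top2.png",cv2.resize(c["image"][100:300,180:460],None,fx=2.8,fy=2.8,interpolation=cv2.INTER_CUBIC)[:,:,::-1])
go([0.530,-0.3305,0.2],0.335)
E
```

```text
t [-0.221   0.1227  0.02  ] r [0.0065 0.0023 0.9537] cur [ 0.4736 -0.084   0.2184] yaw 1.2886726486843325 time 11.9 w 0.036905998339667484
```

View pics/top2.png

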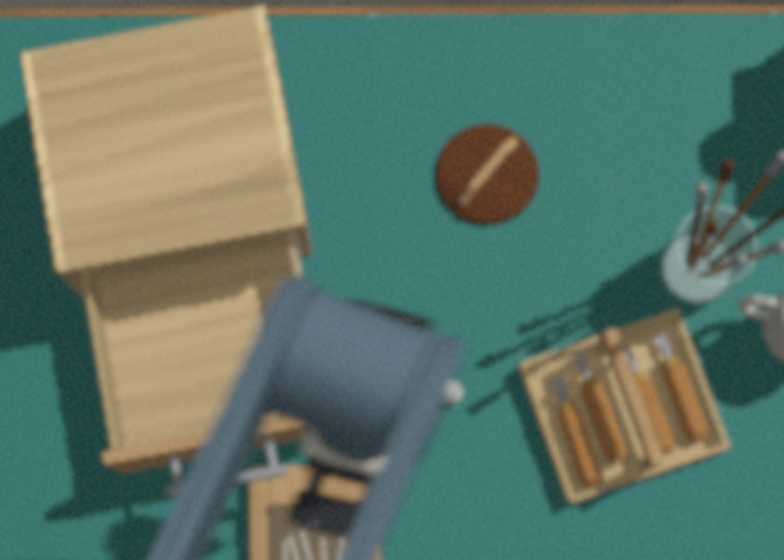

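The drawer is open, with its front panel at about (200,440) in the crop. All four gouges are in the tray at (625,410). Next I grip the tray.

apply_moves(plan=[{"jaw": 0.45, "tx": -0.221, "ty": 0.123, "tz": 0.02, "rx": 0.006, "ry": 0.002, "rz": 0.954}, {"jaw": 0.45, "tx": -0.221, "ty": 0.123, "tz": 0.02, "rx": 0.006, "ry": 0.002, "rz": 0.954}, {"jaw": 0.45, "tx": -0.221, "ty": 0.123, "tz": 0.02, "rx": 0.006, "ry": 0.002, "rz": 0.954}, {"jaw": 0.45, "tx": -0.221, "ty": 0.123, "tz": 0.02, "rx": 0.006, "ry": 0.002, "rz": 0.954}, {"jaw": 0.45, "tx": -0.221, "ty": 0.123, "tz": 0.02, "rx": 0.006, "ry": 0.002, "rz": 0.954}, {"jaw": 0.45, "tx": -0.221, "ty": 0.123, "tz": 0.02, "rx": 0.006, "ry": 0.002, "rz": 0.954}, {"jaw": 0.45, "tx": -0.221, "ty": 0.123, "tz": 0.02, "rx": 0.006, "ry": 0.002, "rz": 0.954}, {"jaw": 0.45, "tx": -0.221, "ty": 0.123, "tz": 0.02, "rx": 0.006, "ry": 0.002, "rz": 0.954}])

```text
time_s: 12.9
position: [0.5315, -0.3202, 0.1979]
eef_rot: [0.985, 0.175, -0.001, -0.003]
force: [0.4, 0.1, 0.5]
grip_width: 0.0418
grasp_force: 0.0
```

```bash
python3 -c "
from h import *
go([0.530,-0.331,0.053],0.335)"
```

```text
t [-0.005   0.0104  0.1449] r [-0.0058  0.0007  0.0162] cur [ 0.5315 -0.3202  0.1979] yaw 0.35124551328452586 time 12.9 w 0.041782155132291304
```

apply_moves(plan=[{"jaw": 0.45, "tx": -0.004, "ty": 0.006, "tz": 0.04, "rx": -0.005, "ry": 0, "rz": 0.01}, {"jaw": 0.45, "tx": -0.004, "ty": 0.006, "tz": 0.06, "rx": -0.005, "ry": 0, "rz": 0.01}, {"jaw": 0.45, "tx": -0.004, "ty": 0.006, "tz": 0.06, "rx": -0.005, "ry": 0, "rz": 0.01}])

```text
time_s: 13.28
position: [0.5286, -0.3265, 0.1361]
eef_rot: [0.986, 0.169, -0.002, -0.002]
force: [-0.9, 0.1, 0.6]
grip_width: 0.0419
grasp_force: 0.0
```

```bash
python3 -c "
from h import *
go([0.530,-0.331,0.053],0.335)"
```

```text
t [0.     0.005  0.0831] r [-0.0041  0.0026  0.0048] cur [ 0.5286 -0.3265  0.1361] yaw 0.33976960335652273 time 13.275 w 0.041879316596792567
```

apply_moves(squeeze=45, plan=[{"jaw": 0.45, "tx": 0, "ty": 0.005, "tz": 0.04, "rx": -0.003, "ry": 0.002, "rz": 0.004}, {"jaw": 0.45, "tx": 0, "ty": 0.005, "tz": 0.07, "rx": -0.003, "ry": 0.002, "rz": 0.004}, {"jaw": 0.45, "tx": 0, "ty": 0.005, "tz": 0.082, "rx": -0.003, "ry": 0.002, "rz": 0.004}, {"jaw": 0.45, "tx": 0, "ty": 0.005, "tz": 0.082, "rx": -0.003, "ry": 0.002, "rz": 0.004}, {"jaw": 0, "tx": 0, "ty": 0.005, "tz": 0.082, "rx": -0.003, "ry": 0.002, "rz": 0.004}, {"jaw": 0, "tx": 0, "ty": 0.005, "tz": 0.082, "rx": -0.003, "ry": 0.002, "rz": 0.004}, {"jaw": 0, "tx": 0, "ty": 0.005, "tz": 0.082, "rx": -0.003, "ry": 0.002, "rz": 0.004}, {"jaw": 0, "tx": 0, "ty": 0.005, "tz": 0.082, "rx": -0.003, "ry": 0.002, "rz": 0.004}])

```text
time_s: 14.28
position: [0.5307, -0.3313, 0.0561]
eef_rot: [0.986, 0.166, 0.001, -0.0]
force: [-2.3, 3.7, 5.3]
grip_width: 0.014
grasp_force: 45.0
```

```bash
python3 -c "
from h import *
s=sense();print(s['force'],s['grasp_force'])
import pickle
c=pickle.load(open('top2.pkl','rb'))
f=lambda a:np.array(a,float)/2.8+[180,100]
u=onz(c,f([[62,273],[306,227],[264,8],[22,52]]),.124);print('unit',u)
e=u[0]-u[1];print(np.arctan2(e[1],e[0])-np.pi/2,(u[0]+u[1])/2)
p=onz(c,f([[104,455],[112,448],[305,415]]),.110);print('panel',p)
go([0.53,-0.331,0.053],0.335)"
```

```text
[-2.2559  3.6663  5.29  ] 45.00160038471222
unit [[ 0.6407  0.2212  0.124 ]
 [ 0.6857 -0.0137  0.124 ]
 [ 0.9076  0.0301  0.124 ]
 [ 0.8637  0.2686  0.124 ]]
0.189221715622663 [0.6632 0.1037 0.124 ]
panel [[ 0.4662  0.1781  0.11  ]
 [ 0.4729  0.1706  0.11  ]
 [ 0.5051 -0.0137  0.11  ]]
t [-0.0006 -0.0005  0.0031] r [-0.0001 -0.0011 -0.001 ] cur [ 0.5307 -0.3313  0.0561] yaw 0.3339644144707338 time 14.275 w 0.013966414877166149
```

apply_moves(plan=[{"jaw": 0, "tx": 0, "ty": 0, "tz": -0.004, "rx": 0, "ry": 0, "rz": 0}, {"jaw": 0, "tx": 0, "ty": 0, "tz": -0.015, "rx": 0, "ry": 0, "rz": 0}, {"jaw": 0, "tx": 0, "ty": 0, "tz": -0.035, "rx": 0, "ry": 0, "rz": 0}, {"jaw": 0, "tx": 0, "ty": 0, "tz": -0.06, "rx": 0, "ry": 0, "rz": 0}, {"jaw": 0, "tx": 0, "ty": 0, "tz": -0.09, "rx": 0, "ry": 0, "rz": 0}, {"jaw": 0, "tx": 0, "ty": 0, "tz": -0.115, "rx": 0, "ry": 0, "rz": 0}, {"jaw": 0, "tx": 0, "ty": 0, "tz": -0.13, "rx": 0, "ry": 0, "rz": 0}, {"jaw": 0, "tx": 0, "ty": 0, "tz": -0.135, "rx": 0, "ry": 0, "rz": 0}])

```text
time_s: 15.28
position: [0.531, -0.3328, 0.1913]
eef_rot: [0.986, 0.166, 0.001, 0.001]
force: [0.4, 0.4, -6.6]
grip_width: 0.0138
grasp_force: 45.0
```

```bash
python3 -c "
from h import *
s=sense();print(s['force'],s['grasp_force'],s['grip_width'],s['ft_torque'])
go([0.579,0.0886,0.19],0.19)"
```

```text
[ 0.3598  0.3941 -6.6026] 44.99817967414856 0.013798352974848273 [0.0075 0.0237 0.0407]
t [ 0.1834 -0.3824  0.0004] r [ 0.003  -0.0018  0.1437] cur [ 0.531  -0.3328  0.1913] yaw 0.3337398957765616 time 15.275 w 0.013798352974848273
```

apply_moves(plan=[{"jaw": 0, "tx": 0.004, "ty": -0.01, "tz": 0, "rx": 0, "ry": 0, "rz": 0}, {"jaw": 0, "tx": 0.014, "ty": -0.03, "tz": 0, "rx": 0, "ry": 0, "rz": 0.01}, {"jaw": 0, "tx": 0.029, "ty": -0.06, "tz": 0, "rx": 0, "ry": 0, "rz": 0.025}, {"jaw": 0, "tx": 0.046, "ty": -0.095, "tz": 0, "rx": 0, "ry": 0, "rz": 0.04}, {"jaw": 0, "tx": 0.063, "ty": -0.13, "tz": 0, "rx": 0, "ry": 0, "rz": 0.055}, {"jaw": 0, "tx": 0.08, "ty": -0.165, "tz": 0, "rx": 0, "ry": 0, "rz": 0.07}, {"jaw": 0, "tx": 0.097, "ty": -0.2, "tz": 0, "rx": 0, "ry": 0, "rz": 0.085}, {"jaw": 0, "tx": 0.112, "ty": -0.235, "tz": 0, "rx": 0, "ry": 0, "rz": 0.1}])

```text
time_s: 16.27
position: [0.5587, -0.0715, 0.1887]
eef_rot: [0.993, 0.117, -0.0, 0.0]
force: [1.1, -0.4, -6.0]
grip_width: 0.0139
grasp_force: 45.0
```

apply_moves(plan=[{"jaw": 0, "tx": 0.012, "ty": -0.035, "tz": 0, "rx": 0, "ry": 0, "rz": 0.012}, {"jaw": 0, "tx": 0.025, "ty": -0.068, "tz": 0, "rx": 0, "ry": 0, "rz": 0.024}, {"jaw": 0, "tx": 0.037, "ty": -0.098, "tz": 0, "rx": 0, "ry": 0, "rz": 0.034}, {"jaw": 0, "tx": 0.047, "ty": -0.122, "tz": 0, "rx": 0, "ry": 0, "rz": 0.04}, {"jaw": 0, "tx": 0.053, "ty": -0.138, "tz": 0, "rx": 0, "ry": 0, "rz": 0.044}, {"jaw": 0, "tx": 0.056, "ty": -0.146, "tz": 0, "rx": 0, "ry": 0, "rz": 0.044}, {"jaw": 0, "tx": 0.056, "ty": -0.147, "tz": 0, "rx": 0, "ry": 0, "rz": 0.044}])

```text
time_s: 17.15
position: [0.5798, 0.0823, 0.1895]
eef_rot: [0.995, 0.095, 0.0, 0.001]
force: [-0.6, -1.0, -5.1]
grip_width: 0.0136
grasp_force: 45.0
```

```bash
python3 - <<'E'
from h import *
import pickle
c=capture("wrist");d=capture("scene");pickle.dump(c,open("w6.pkl","wb"))
cv2.imwrite("pics/w6.png",np.hstack([cv2.resize(c["image"],(400,300)),cv2.resize(d["image"][180:380,240:507],(400,300))])[:,:,::-1])
go([0.579,0.0886,0.073],0.19)
E
```

```text
t [ 0.0003 -0.0073  0.1168] r [ 0.0022 -0.0009 -0.0006] cur [0.5799 0.0816 0.1898] yaw 0.189373435538882 time 17.25 w 0.013498081221684631
```

View pics/w6.png

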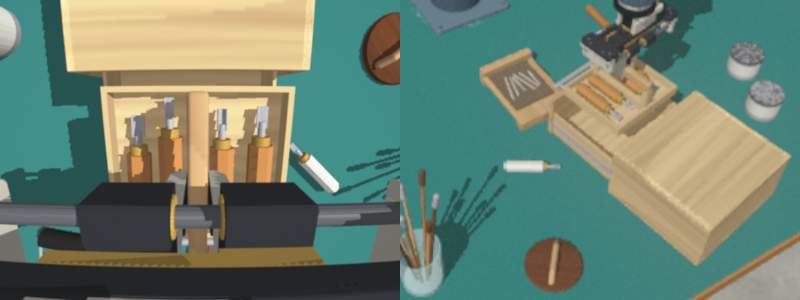

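Wrist view (left half): all four gouges in the level tray, with the unit's front-edge corners at (65,70) and (309,68) in the half-scale picture. The scene view shows the tray above the open drawer.

```bash
python3 - <<'E'
from h import *
import pickle
c=pickle.load(open("w6.pkl","rb"))
u=onz(c,np.array([[65.5,70],[309,68]])*1.6,.124); f=u.mean(0); e=u[0]-u[1]
y=np.arctan2(e[1],e[0])-np.pi/2; print(u,f,np.linalg.norm(e),y)
X=np.array([np.cos(.19),np.sin(.19)]);Y=np.array([-X[1],X[0]])
s=np.array(sense()["position"])[:2]; print("tray rel face",(s-f[:2])@X,(s-f[:2])@Y)
print("handle grip rel face",(np.array([.4468,.0607])-f[:2])@X)
cv2.imwrite("pics/w6b.png",cv2.resize(c["image"][0:300,80:520],(800,545))[:,:,::-1])
E
```

```text
[[ 0.6451  0.2295  0.124 ]
 [ 0.6926 -0.0093  0.124 ]] [0.6689 0.1101 0.124 ] 0.243486582993923 0.1963972383450996
tray rel face -0.09275859826612214 -0.011239895622063028
handle grip rel face -0.22743253650364786
```

apply_moves(plan=[{"jaw": 0, "tx": 0.001, "ty": -0.006, "tz": 0.01, "rx": 0, "ry": 0, "rz": 0}, {"jaw": 0, "tx": 0.001, "ty": -0.01, "tz": 0.025, "rx": 0, "ry": 0, "rz": -0.004}, {"jaw": 0, "tx": 0.001, "ty": -0.01, "tz": 0.045, "rx": 0, "ry": 0, "rz": -0.004}, {"jaw": 0, "tx": 0.001, "ty": -0.01, "tz": 0.065, "rx": 0, "ry": 0, "rz": -0.004}, {"jaw": 0, "tx": 0.001, "ty": -0.01, "tz": 0.085, "rx": 0, "ry": 0, "rz": -0.004}, {"jaw": 0, "tx": 0.001, "ty": -0.01, "tz": 0.098, "rx": 0, "ry": 0, "rz": -0.004}, {"jaw": 0, "tx": 0.001, "ty": -0.01, "tz": 0.107, "rx": 0, "ry": 0, "rz": -0.004}, {"jaw": 0, "tx": 0.001, "ty": -0.01, "tz": 0.11, "rx": 0, "ry": 0, "rz": -0.004}])

```text
time_s: 18.25
position: [0.5792, 0.0921, 0.0793]
eef_rot: [0.995, 0.097, 0.0, 0.001]
force: [0.4, 0.0, -5.8]
grip_width: 0.0135
grasp_force: 45.0
```

apply_moves(plan=[{"jaw": 0, "tx": 0, "ty": 0, "tz": 0.002, "rx": 0, "ry": 0, "rz": 0}, {"jaw": 0, "tx": 0, "ty": 0, "tz": 0.004, "rx": 0, "ry": 0, "rz": 0}, {"jaw": 0, "tx": 0, "ty": 0, "tz": 0.004, "rx": 0, "ry": 0, "rz": 0}])

```text
time_s: 18.62
position: [0.5795, 0.0921, 0.0761]
eef_rot: [0.995, 0.097, 0.001, 0.001]
force: [-0.5, -0.2, -6.4]
grip_width: 0.0137
grasp_force: 45.0
```

apply_moves(plan=[{"jaw": 0, "tx": 0, "ty": 0, "tz": 0.002, "rx": 0, "ry": 0, "rz": 0}, {"jaw": 0, "tx": 0, "ty": 0, "tz": 0.004, "rx": 0, "ry": 0, "rz": 0}, {"jaw": 0, "tx": 0, "ty": 0, "tz": 0.004, "rx": 0, "ry": 0, "rz": 0}])

```text
time_s: 19.0
position: [0.5804, 0.0921, 0.0731]
eef_rot: [0.995, 0.097, 0.002, 0.001]
force: [0.5, 0.2, 1.3]
grip_width: 0.0138
grasp_force: 45.0
```

apply_moves(plan=[{"jaw": 0.45, "tx": 0, "ty": 0, "tz": 0, "rx": 0, "ry": 0, "rz": 0}, {"jaw": 0.45, "tx": 0, "ty": 0, "tz": 0, "rx": 0, "ry": 0, "rz": 0}, {"jaw": 0.45, "tx": 0, "ty": 0, "tz": 0, "rx": 0, "ry": 0, "rz": 0}, {"jaw": 0.45, "tx": 0, "ty": 0, "tz": 0, "rx": 0, "ry": 0, "rz": 0}, {"jaw": 0.45, "tx": 0, "ty": 0, "tz": -0.03, "rx": 0, "ry": 0, "rz": 0}, {"jaw": 0.45, "tx": 0, "ty": 0, "tz": -0.07, "rx": 0, "ry": 0, "rz": 0}, {"jaw": 0.45, "tx": -0.05, "ty": 0, "tz": -0.11, "rx": 0, "ry": 0, "rz": 0}, {"jaw": 0.45, "tx": -0.1, "ty": 0, "tz": -0.12, "rx": 0, "ry": 0, "rz": 0}])

```text
time_s: 20.0
position: [0.4817, 0.0726, 0.1941]
eef_rot: [0.995, 0.097, 0.003, 0.001]
force: [-0.1, -1.5, 0.9]
grip_width: 0.0422
grasp_force: 0.0
```

```bash
python3 - <<'E'
from h import *
c=capture("wrist"); save(c,"w7")
go([0.448,0.061,0.15],0.194+np.pi/2)
E
```

```text
t [-0.028   0.0062  0.0436] r [ 0.0005  0.0029 -1.5697] cur [0.4743 0.0726 0.1936] yaw 0.1950473617548499 time 20.05 w 0.04192168943267743
```

View pics/w7.png

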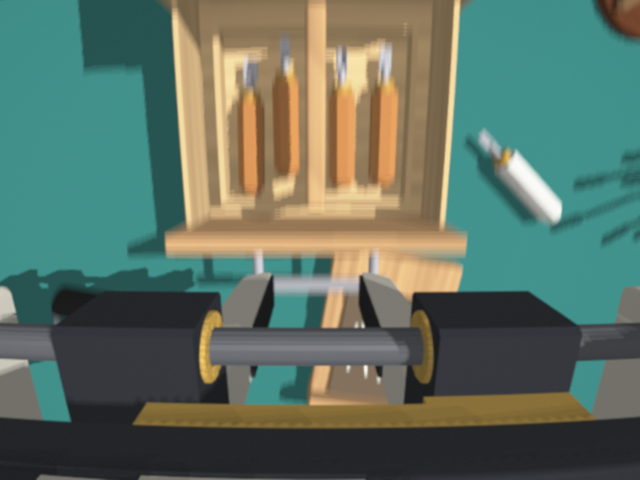

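The tray sits flat in the drawer, clear of the front panel and the sides, with all four gouges in it. I'll push the drawer shut with closed fingers on the bar, which is at (316,283).

apply_moves(plan=[{"jaw": 0, "tx": -0.035, "ty": 0, "tz": 0, "rx": 0, "ry": 0, "rz": 0}, {"jaw": 0, "tx": -0.064, "ty": 0, "tz": 0, "rx": 0, "ry": 0, "rz": 0}, {"jaw": 0, "tx": -0.064, "ty": 0, "tz": 0.03, "rx": 0, "ry": 0, "rz": 0}, {"jaw": 0, "tx": -0.064, "ty": 0, "tz": 0.07, "rx": 0, "ry": 0, "rz": 0}, {"jaw": 0, "tx": -0.064, "ty": 0, "tz": 0.11, "rx": 0, "ry": 0, "rz": 0}, {"jaw": 0, "tx": -0.064, "ty": 0, "tz": 0.13, "rx": 0, "ry": 0, "rz": 0}, {"jaw": 0, "tx": -0.064, "ty": 0, "tz": 0.13, "rx": 0, "ry": 0, "rz": 0}])

```text
time_s: 20.92
position: [0.4171, 0.0606, 0.0604]
eef_rot: [0.995, 0.097, -0.001, 0.0]
force: [-0.3, 0.2, -0.2]
grip_width: 0.0004
grasp_force: 0.0
```

```bash
python3 - <<'E'
from h import *
X=np.array([.981,.1928]); f=np.array([.667,.1085])
print((np.array(sense()["position"])[:2]-f)@X)
p=f-.0475*X; go([p[0],p[1],.063])
E
```

```text
-0.2543628958539368
t [ 0.2069  0.0011 -0.0031] r [0.0007 0.0023 0.    ] cur [0.4171 0.0606 0.0604] yaw 0.1937254881319389 time 20.925 w 0.00041578720750717944
```

apply_moves(plan=[{"jaw": 0, "tx": 0.008, "ty": 0, "tz": 0, "rx": 0, "ry": 0, "rz": 0}, {"jaw": 0, "tx": 0.013, "ty": 0, "tz": 0, "rx": 0, "ry": 0, "rz": 0}, {"jaw": 0, "tx": 0.018, "ty": 0, "tz": 0, "rx": 0, "ry": 0, "rz": 0}, {"jaw": 0, "tx": 0.026, "ty": 0, "tz": 0, "rx": 0, "ry": 0, "rz": 0}, {"jaw": 0, "tx": 0.038, "ty": 0, "tz": 0, "rx": 0, "ry": 0, "rz": 0}, {"jaw": 0, "tx": 0.052, "ty": 0, "tz": 0, "rx": 0, "ry": 0, "rz": 0}, {"jaw": 0, "tx": 0.066, "ty": 0, "tz": 0, "rx": 0, "ry": 0, "rz": 0}, {"jaw": 0, "tx": 0.08, "ty": 0, "tz": 0, "rx": 0, "ry": 0, "rz": 0}])

```text
time_s: 21.92
position: [0.498, 0.0761, 0.0617]
eef_rot: [0.995, 0.097, 0.001, 0.001]
force: [-1.7, -0.9, 1.0]
grip_width: 0.0005
grasp_force: 0.8
```

apply_moves(plan=[{"jaw": 0, "tx": 0.014, "ty": 0, "tz": 0, "rx": 0, "ry": 0, "rz": 0}, {"jaw": 0, "tx": 0.028, "ty": 0, "tz": 0, "rx": 0, "ry": 0, "rz": 0}, {"jaw": 0, "tx": 0.042, "ty": 0, "tz": 0, "rx": 0, "ry": 0, "rz": 0}, {"jaw": 0, "tx": 0.056, "ty": 0, "tz": 0, "rx": 0, "ry": 0, "rz": 0}, {"jaw": 0, "tx": 0.07, "ty": 0, "tz": 0, "rx": 0, "ry": 0, "rz": 0}, {"jaw": 0, "tx": 0.084, "ty": 0, "tz": 0, "rx": 0, "ry": 0, "rz": 0}, {"jaw": 0, "tx": 0.094, "ty": 0, "tz": 0, "rx": 0, "ry": 0, "rz": 0}, {"jaw": 0, "tx": 0.1, "ty": 0, "tz": 0, "rx": 0, "ry": 0, "rz": 0}])

```text
time_s: 22.92
position: [0.5959, 0.0951, 0.0619]
eef_rot: [0.995, 0.097, 0.001, 0.001]
force: [-1.5, -0.2, 0.9]
grip_width: 0.0001
grasp_force: 0.7
```

```bash
python3 - <<'E'
from h import *
X=np.array([.981,.1928]); f=np.array([.667,.1085])
print((np.array(sense()["position"])[:2]-f)@X,sense()["force"])
E
```

```text
-0.07234056046560935 [-1.5356 -0.1914  0.8733]
```

Still in contact, with about 25 mm to go. I'll ease it in until the stop.

apply_moves(plan=[{"jaw": 0, "tx": 0.005, "ty": 0, "tz": 0, "rx": 0, "ry": 0, "rz": 0}, {"jaw": 0, "tx": 0.01, "ty": 0, "tz": 0, "rx": 0, "ry": 0, "rz": 0}, {"jaw": 0, "tx": 0.014, "ty": 0, "tz": 0, "rx": 0, "ry": 0, "rz": 0}, {"jaw": 0, "tx": 0.017, "ty": 0, "tz": 0, "rx": 0, "ry": 0, "rz": 0}, {"jaw": 0, "tx": 0.02, "ty": 0, "tz": 0, "rx": 0, "ry": 0, "rz": 0}])

```text
time_s: 23.55
position: [0.6148, 0.0989, 0.062]
eef_rot: [0.995, 0.097, 0.001, 0.001]
force: [-0.4, -0.8, 1.0]
grip_width: 0.0006
grasp_force: 0.7
```

apply_moves(plan=[{"jaw": 0, "tx": 0.002, "ty": 0, "tz": 0, "rx": 0, "ry": 0, "rz": 0}, {"jaw": 0, "tx": 0.004, "ty": 0, "tz": 0, "rx": 0, "ry": 0, "rz": 0}])

```text
time_s: 23.8
position: [0.6179, 0.0996, 0.0619]
eef_rot: [0.995, 0.097, -0.0, 0.001]
force: [-6.6, -3.0, 5.6]
grip_width: 0.0004
grasp_force: 3.4
```

apply_moves(plan=[{"jaw": 0, "tx": 0.002, "ty": 0, "tz": 0, "rx": 0, "ry": 0, "rz": 0}, {"jaw": 0, "tx": 0.003, "ty": 0, "tz": 0, "rx": 0, "ry": 0, "rz": 0}])

```text
time_s: 24.05
position: [0.6179, 0.0996, 0.0619]
eef_rot: [0.995, 0.097, -0.003, 0.001]
force: [-13.6, -5.0, 10.1]
grip_width: 0.0004
grasp_force: 7.2
```

The drawer is at its stop: force rises with no further motion. I'll back away and check.

apply_moves(plan=[{"jaw": 0, "tx": -0.006, "ty": 0, "tz": 0, "rx": 0, "ry": 0, "rz": 0}, {"jaw": 0, "tx": -0.03, "ty": 0, "tz": 0, "rx": 0, "ry": 0, "rz": 0}, {"jaw": 0, "tx": -0.07, "ty": 0, "tz": -0.03, "rx": 0, "ry": 0, "rz": 0}, {"jaw": 0, "tx": -0.11, "ty": 0, "tz": -0.08, "rx": 0, "ry": 0, "rz": 0}, {"jaw": 0, "tx": -0.15, "ty": 0.0, "tz": -0.13, "rx": 0, "ry": 0, "rz": 0}, {"jaw": 0, "tx": -0.19, "ty": 0.0, "tz": -0.16, "rx": 0, "ry": 0, "rz": 0}, {"jaw": 0, "tx": -0.19, "ty": 0.0, "tz": -0.16, "rx": 0, "ry": 0, "rz": 0}])

```text
time_s: 24.92
position: [0.4349, 0.064, 0.2248]
eef_rot: [0.995, 0.097, 0.004, 0.001]
force: [0.8, -0.3, -0.2]
grip_width: 0.0004
grasp_force: 0.0
```

```bash
python3 - <<'E'
from h import *
c=capture("wrist");d=capture("scene")
cv2.imwrite("pics/end.png",np.hstack([cv2.resize(c["image"],(400,300)),cv2.resize(d["image"],(400,300))])[:,:,::-1])
E
```

```text
(no output)
```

View pics/end.png

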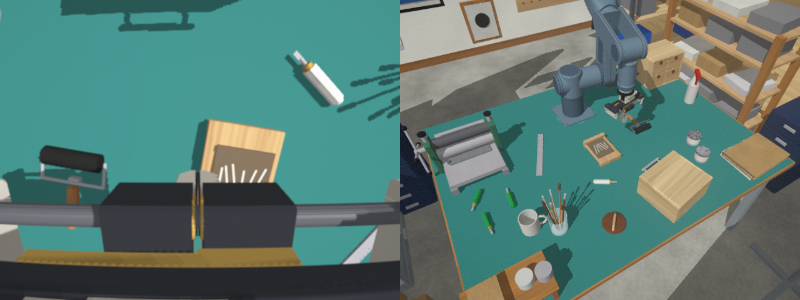

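The scene shows the drawer shut, the handle at (650,163), the bystanders in place and the gripper clear.

```bash
python3 -c "
from rig import *
print(job_done())"
```

```text
the job is handed in; nothing more can be done
None
```

I handed the job in at about 25 s: the stray gouge is back in the tray with the other three, the tray sits in the drawer, the drawer was pushed to its stop, and the final pictures show the bystanders in place; no verdict was returned.

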